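Empty the tumbling drum of turned knobs

TASK

Two freshly tumbled wooden knobs are in one of the two tilting drums on the bench. Take that drum by its handle and tip it forward until both knobs drop into the wooden tray in front of it, then stand the drum fully upright again and let go.

Things in the scene. Friction and masses are not known exactly. Their poses are not given: they have to be found in the camera images.
- drum (a joint): Tilt of the steel drum that holds the knobs, on its fixed grey stand. 0 rad = upright on its stop, mouth up; grows as the mouth tips forward, away from the robot and over the tray, to a stop at 2.3 rad. The pivot is stiff: the drum stays where it is left, and moving the handle takes about 3 N. The knobs are surely out by 2.15 rad.
- drum_pivot (a point): Middle of that drum, on its level pivot line 170 mm above the bench. Its y axis lies along the pivot line (to the left), z towards the mouth; they turn with the drum. Drum: 116 mm wide at the rim, 92 at the foot, 100 tall, walls 4 mm. An identical drum, empty and with no tray before it, stands on its own stand beside it; it may start tipped a little.
- drum_grip (a point): Middle of that drum's black handle: a level round bar, 16 mm thick, 70 long, on a flat crank at the drum's left (+y). 110 mm from the pivot line, straight above it when upright (280 mm above the bench), 120 mm left of the drum's middle; axes as drum_pivot. The crank meets the bar 33 mm right of this point. Tipping takes it forward and down to 97 mm above the bench, clear of tray and stand.
- tray: Open wooden tray, fixed, 210 x 170 x 45 mm tall with 5 mm walls, standing lengthwise in front (+x, far side) of the stand with the drum that holds the knobs. Origin: centre of its underside; x axis along its length, away from the stand.
- knob_a: Turned wooden drawer knob, 32 mm in diameter and 32 mm tall, with a foot 20 mm wide, about 20 g; loose inside the drum at the start. Origin: centre of the underside of its foot; z axis towards its rounded head.
- knob_b: The second such knob, the same in shape and size, loose in the same drum.
Not all that is in view belongs to the job. Leave any blue, pink or purple look-alike of the knob_a alone.

How it is judged:
By the outcome, as a careful person would: the job done as asked, in the order asked, and still so for the second after the job is handed in, with the robot touching nothing.
It also fails if it takes over 54 s, if anything falls off the work surface, if the arm or the gripper's body presses on something with over 40 N, if the wrist force passes 120 N, or if a joint passes its speed limit or range.

ROBOT

A 6-joint arm with a two-finger parallel gripper is mounted at the origin on the work surface. World frame = base frame: x ahead of the robot, y to its left, z up, the work surface at z = 0. Lengths are in m, angles in rad, forces in N, time in s.
With the tool pointing down it reaches from about 0.25 to 0.8 m from the base axis. Payload 8.5 kg.
Tool frame: the origin (TCP) lies between the finger pads; the fingertips stand 22 mm ahead of it and the grasp point (between the pads) lies 3 mm ahead of it; y points along the fingers, x is the direction in which the jaws open and shut, and the axes are right-handed (so a half turn about y gives the same grasp; the last joint's range is limited). The gripper opens to 85 mm and grips with 20 to 120 N. Pads are 22 mm wide; open, the fingers measure 114 mm over their backs; the gripper's body (76 mm by 85 mm) begins 54 mm behind the grasp point. The pads swing forward as they close: fully open they stand 13 mm farther back than shut.
Start: joints at [-1.124, 0.238, -0.013, 1.319, 0, 1.571], TCP at [0.227, -0.473, 0.253] pointing down, gripper open.
Joint ranges: [-2.66, 2.66], [-1.03, 1.9], [-1.14, 1.46], [-1.82, 2.27], [-1.45, 1.34], [-3.14, 3.14]. Speed limits (rad/s): [2.22, 2.22, 2.79, 3.14, 3.14, 3.14].

INTERFACE

Orientations are given as a unit quaternion [x, y, z, w].
In Python, from plant import bot, inverse_kinematics, vision, sensors gives the robot as it stands. The module is installed in compiled form; this text tells all that it offers. Calls block until the motion is done:
- bot.goto(position, orientation): joint-space move of the TCP to a pose.
- bot.servo_line(position, rot=None, vel=0.15): straight line of the TCP; rot=None keeps the orientation; vel is the mean speed in m/s.
- bot.move_joints(angles): joint-space move.
- bot.ungrasp() and bot.grab(effort=None): open the fingers fully, or close them until they stop; effort is the grip in N (None keeps the last).
- bot.dwell(seconds).
- inverse_kinematics(position, orientation): joint angles nearest the present ones, or None.
- vision.capture(name): name is "scene" or "side" or "wrist"; returns (picture, depth): 400x640x3 uint8, red, green, blue; 400x640 float32, m along the optical axis (not along the pixel's ray), 0 where there is no reading.
- vision.camera_info(name): a dict with "fx", "fy", "cx", "cy" (pixels), "distortion" ([k1, k2, p1, p2, k3] as OpenCV has them; the pictures are not rectified), "R" (3x3) and "t" (3): a world point X has camera coordinates R X + t. Camera axes: x right, y down, z forward; pixel columns grow to the right and rows downward; lengths in m; the calibration is good to about 2 mm. A picture is of the moment at which its call begins: read the wrist's pose just before it. camera_info takes no time and is no camera call; for the wrist camera it gives the pose at the moment of the call.
A pose or a line that the arm cannot do raises bot.IKError and nothing moves.
- bot.close_job(): hands the job in, once; it reports no verdict.
Readings, each from a call of its own:
- sensors.read_clock(): time.
- sensors.read_qpos(): joint angles.
- sensors.read_joint_vel(): joint speeds.
- sensors.read_tau(): joint torques, N m.
- sensors.read_tool_pos(): TCP position.
- sensors.read_tcp_rot(): TCP orientation.
- sensors.read_ft_force(): force on the tool from outside, world axes, zero at the start.
- sensors.read_wrist_torque(): the same for the moment, N m.
- sensors.read_gripper_width(): opening from 0.0 (shut) to 1.0 (fully open).
Only numpy, scipy, OpenCV 4.12 (cv2) and the standard library are available. Lean on these libraries where they do the work, as an engineer would, in place of code of your own. Each camera call takes 0.05 s, during which the arm holds its last target. There are 200 camera calls.

## Working session

There is one attempt and no reset: what is moved stays moved. The work goes in short steps, each a Python script; the robot and the scene stay as the last script left them, time stands still between calls to the robot, and variables do not carry over. Pictures are saved under pics/ and viewed, about 8 in all and at most 12, crops included, and the job is handed in when it is done.

```bash
mkdir -p pics; python3 - <<'E'
from plant import bot, vision, sensors
import cv2, numpy as np
for n in ["scene","side"]:
    p,d=vision.capture(n); np.savez(f"{n}.npz",p=p,d=d)
    cv2.imwrite(f"pics/{n}0.png",p[:,:,::-1])
    print(n,vision.camera_info(n))
print(sensors.read_clock(),sensors.read_tcp_rot())
E
```

```text
scene {'fx': 382.8218688911485, 'fy': 382.8218688911485, 'cx': 319.4532646571595, 'cy': 199.42181420098245, 'distortion': array([0.0235572, 0.       , 0.       , 0.       , 0.       ]), 'R': array([[-0.74394559,  0.66809046,  0.01414539],
       [ 0.53858929,  0.61200237, -0.57911543],
       [-0.39555851, -0.42321182, -0.81512283]]), 't': array([ 0.40746849, -0.15347491,  1.27567256])}
side {'fx': 435.7431614153675, 'fy': 435.7431614153675, 'cx': 319.887120750704, 'cy': 202.1406317554665, 'distortion': array([-0.07528392,  0.        ,  0.        ,  0.        ,  0.        ]), 'R': array([[-0.99854534, -0.05261425, -0.01178769],
       [-0.03098566,  0.73887313, -0.67313177],
       [ 0.04412593, -0.67178734, -0.73942861]]), 't': array([0.51677499, 0.16987796, 1.04663284])}
0.1 [-0.5981063   0.37717641 -0.37641349  0.59859811]
```

View pics/scene0.png

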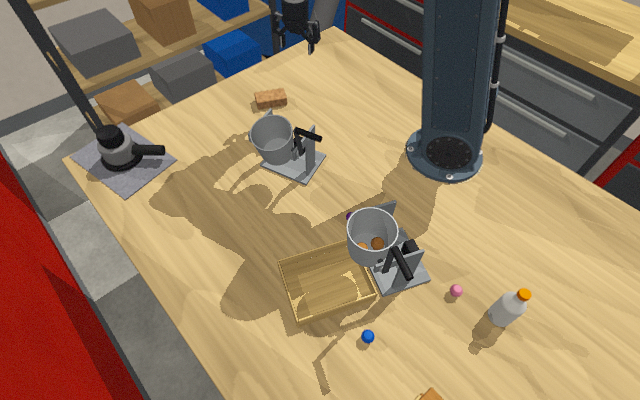

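View pics/side0.png

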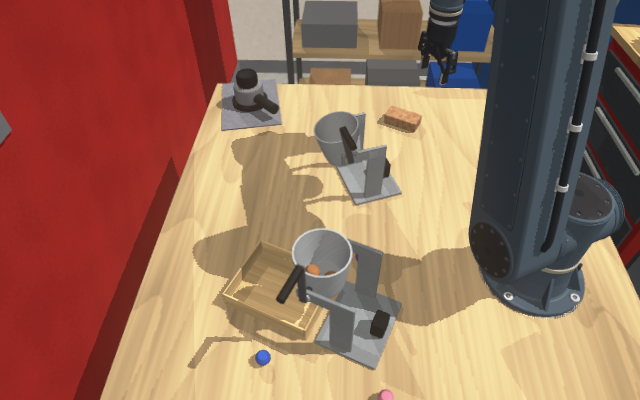

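The loaded drum is the one behind the wooden tray: scene (373,235), side (322,262), with orange-brown knobs inside. Its black handle bar runs (390,250)-(410,278) in scene and (302,268)-(280,300) in side. Next I measure it with depth and a mask.

```bash
cat > h.py <<'E'
import numpy as np, cv2
from plant import bot, vision, sensors, inverse_kinematics
def cloud(p,d,info):
    v,u=np.mgrid[:400,:640]
    K=np.array([[info['fx'],0,info['cx']],[0,info['fy'],info['cy']],[0,0,1]])
    n=cv2.undistortPoints(np.stack([u,v],-1).reshape(-1,1,2).astype(np.float32),K,info['distortion']).reshape(400,640,2)
    c=np.dstack([n*d[...,None],d])
    return (c-info['t'])@np.array(info['R'])   # R^T(c-t)
def line(P):
    c=np.median(P,0); w=np.linalg.svd(P-c)[2][0]; w=w*np.sign(w[1]); s=(P-c)@w
    return c,w,c+w*np.percentile(s,1),c+w*np.percentile(s,99)
E
python3 - <<'E'
from h import *
np.set_printoptions(precision=4,suppress=True)
for n,(u0,u1,v0,v1) in dict(scene=(378,425,225,290),side=(270,312,255,310)).items():
    z=np.load(n+".npz");p,d=z['p'],z['d'];X=cloud(p,d,vision.camera_info(n))
    m=np.zeros((400,640),bool);m[v0:v1,u0:u1]=1
    bl=m&(p.max(2)<60)&(d>0)&(X[...,2]>.2)
    print(n,bl.sum(),*line(X[bl]),X[bl].min(0),X[bl].max(0))
    # drum rim: gray points high
    U=(slice(190,280),slice(335,410)) if n=="scene" else (slice(220,300),slice(285,360))
    q=X[U].reshape(-1,3);c=p[U].reshape(-1,3).astype(int);k=(q[:,2]>.205)&(q[:,2]<.235)&(np.ptp(c,axis=1)<25)&(c.min(1)>90)
    r=q[k]; A=np.c_[2*r[:,:2],np.ones(len(r))];s=np.linalg.lstsq(A,(r[:,:2]**2).sum(1),rcond=None)[0]
    print(' rim',k.sum(),s[:2],np.sqrt(s[2]+s[0]**2+s[1]**2),r[:,2].max())
    # tray: wood walls near z .045
    T=(slice(235,330),slice(270,385)) if n=="scene" else (slice(235,340),slice(215,330))
    q=X[T].reshape(-1,3);k=(q[:,2]>.038)&(q[:,2]<.05)&(np.ptp(p[T].reshape(-1,3).astype(int),axis=1)>30)
    print(' tray',k.sum(),cv2.minAreaRect(q[k][:,:2].astype(np.float32)))
    s=4 if n=="scene" else 4
    cv2.imwrite(f"pics/{n}_crop.png",cv2.resize(p[190:330,270:440] if n=="scene" else p[215:365,215:405],None,fx=4,fy=4,interpolation=cv2.INTER_CUBIC)[:,:,::-1])
E
```

```text
scene 366 [0.5472 0.2182 0.2849] [0.2191 0.5447 0.8095] [0.5299 0.1752 0.2209] [0.5534 0.2335 0.3076] [0.5308 0.1926 0.2012] [0.5696 0.2645 0.2904]
 rim 569 [0.5045 0.1203] 0.05498987329921059 0.22301229462456554
 tray 621 ((0.5998699069023132, 0.08174456655979156), (0.17110292613506317, 0.2106114774942398), 67.66011047363281)
side 220 [0.5513 0.2324 0.2847] [0.3585 0.8788 0.315 ] [0.5327 0.1869 0.2684] [0.562  0.2587 0.2942] [0.532  0.1951 0.2146] [0.5695 0.2628 0.2898]
 rim 705 [0.5065 0.1201] 0.05510607345239507 0.22316220128010864
 tray 618 ((0.6032577753067017, 0.07944412529468536), (0.17118892073631287, 0.2096424400806427), 67.9016342163086)
```

View pics/scene_crop.png

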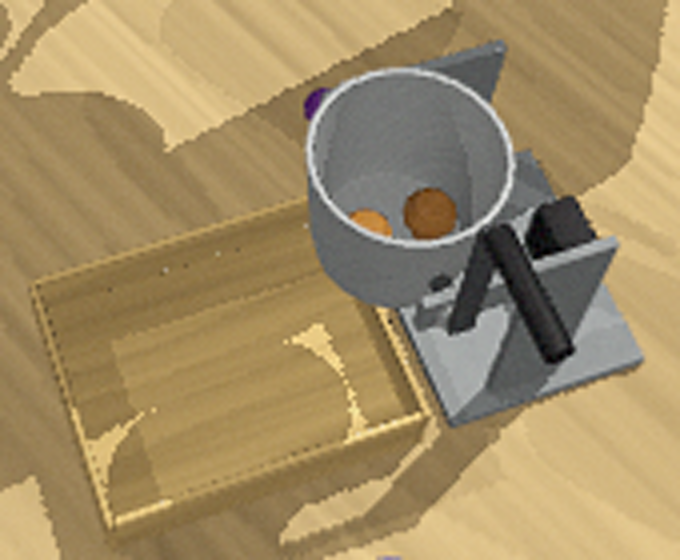

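View pics/side_crop.png

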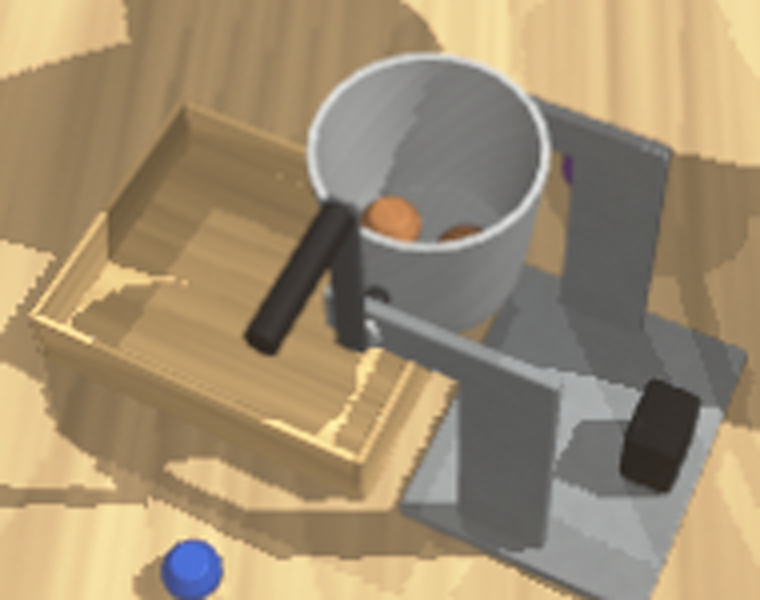

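Numbers agree with the given sizes: rim z 0.223 (so the drum is upright), tray 0.171 x 0.210, and tray yaw of about -22.2°. The pivot comes out at (0.5055, 0.120), which puts the grip at (0.551, 0.231, 0.28), matching the handle points. I'll go above it and check with the wrist camera.

```bash
cat >> h.py <<'E'
from scipy.spatial.transform import Rotation as Rn
yaw=np.radians(-22.2); XH=np.array([np.cos(yaw),np.sin(yaw),0]); YH=np.array([-XH[1],XH[0],0]); Z=np.array([0,0,1.])
def quat(s):
    x=s*XH; y=-Z; return Rn.from_matrix(np.c_[x,y,np.cross(x,y)]).as_quat()
PIV=np.array([.5055,.1202,.17]); SH=.015
def tcp(th,r=.11): return PIV+YH*(.12+SH)+r*(np.sin(th)*XH+np.cos(th)*Z)+.003*Z
E
python3 - <<'E'
from h import *
np.set_printoptions(precision=4,suppress=True)
for s in (1,-1):
    print(s,*[inverse_kinematics(tcp(t),quat(s)) for t in (0,1.2,2.2)],inverse_kinematics(tcp(0)+.12*Z,quat(s)))
q0=sensors.read_qpos()
best=min((1,-1),key=lambda s:abs(inverse_kinematics(tcp(0)+.12*Z,quat(s))[5]) if inverse_kinematics(tcp(0)+.12*Z,quat(s)) is not None else 9)
print('best',best)
p=sensors.read_tool_pos(); bot.servo_line([p[0],p[1],.45],vel=.2)
bot.goto(tcp(0)+.15*Z,quat(best))
i=vision.camera_info("wrist");p,d=vision.capture("wrist");X=cloud(p,d,i)
cv2.imwrite("pics/w1.png",p[:,:,::-1])
bl=(p.max(2)<60)&(d>0)&(X[...,2]>.265)&(X[...,2]<.3)
print(bl.sum(),sensors.read_tool_pos(),sensors.read_clock())
if bl.sum()>20: print(*line(X[bl]),'expect',PIV+.12*YH,YH)
E
```

```text
1 [0.415  0.3788 0.2645 1.4566 0.     2.3733] [0.3069 0.5309 0.3359 1.3758 0.     2.2652] [0.3198 0.5611 0.1163 1.1261 0.     2.2781] [0.415  0.4047 0.6102 1.7763 0.     2.3733]
-1 [ 0.415   0.3788  0.2645  1.4566  0.     -0.7683] [ 0.3069  0.5309  0.3359  1.3758  0.     -0.8764] [ 0.3198  0.5611  0.1163  1.1261  0.     -0.8635] [ 0.415   0.4047  0.6102  1.7763  0.     -0.7683]
best -1
1730 [0.5568 0.2445 0.4331] 4.0667
[0.549  0.2236 0.2868] [0.3811 0.9241 0.0266] [0.5365 0.1932 0.286 ] [0.5638 0.2594 0.2879] expect [0.5508 0.2313 0.17  ] [0.3778 0.9259 0.    ]
```

View pics/w1.png

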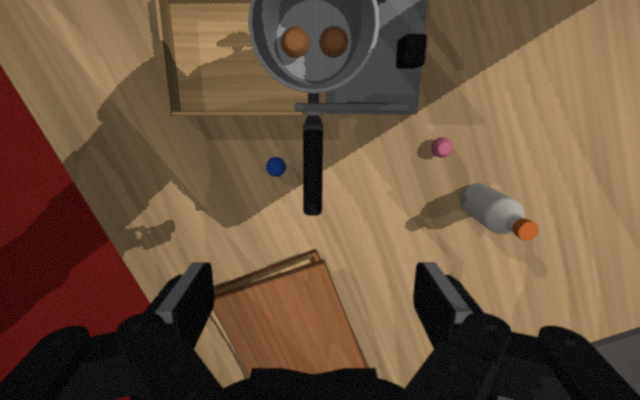

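The wrist view shows the bar at (313,118)-(313,213), perpendicular to the jaws and offset 1 mm from the prediction. Both knobs are in the drum, at (296,41) and (334,41). There is also a wooden block below the gripper at about (290,320), so I check its height before grasping.

```bash
python3 - <<'E'
from h import *
np.set_printoptions(precision=4,suppress=True)
i=vision.camera_info("wrist");p,d=vision.capture("wrist");X=cloud(p,d,i)
for (u,v) in [(290,320),(320,262),(225,300),(300,360),(310,345)]: print((u,v),X[v,u],p[v,u])
a=X[240:370,215:410].reshape(-1,3); a=a[a[:,2]>.02]
L=np.c_[(a-PIV)@XH,(a-PIV)@YH,a[:,2]]; print('rel pivot x,y range',np.percentile(L,[1,50,99],axis=0))
a=X[240:400,150:480].reshape(-1,3); a=a[(a[:,2]>.1)&(a[:,2]<.35)]; print('tall',len(a), a.max(0) if len(a) else '')
E
```

```text
(290, 320) [0.7004 0.4918 0.0616] [145  97  61]
(320, 262) [0.6151 0.4153 0.0527] [69 46 29]
(225, 300) [0.7837 0.4155 0.0626] [115  76  47]
(300, 360) [0.7159 0.5717 0.0642] [122  81  49]
(310, 345) [0.6884 0.5506 0.0624] [141  95  59]
rel pivot x,y range [[-0.0745  0.1243  0.0258]
 [ 0.0387  0.4164  0.0626]
 [ 0.1622  0.5154  0.4848]]
tall 0
```

The block is 62 mm tall and at least 0.15 m to the left, so it's clear of the path. I'll grasp now and start with a small test tilt.

```bash
python3 - <<'E'
from h import *
np.set_printoptions(precision=3,suppress=True)
def st(t): print(t,sensors.read_tool_pos(),sensors.read_ft_force(),round(sensors.read_gripper_width(),3),sensors.read_clock())
q=quat(-1)
bot.servo_line(tcp(0)+.04*Z,rot=q,vel=.15); bot.servo_line(tcp(0),vel=.08); st('down')
bot.grab(35); st('grab')
for th in (.1,.2,.3): bot.servo_line(tcp(th),vel=.06); st(th)
p,d=vision.capture("side"); cv2.imwrite("pics/s2.png",cv2.resize(p[150:350,180:480],None,fx=2,fy=2)[:,:,::-1])
E
```

```text
down [0.557 0.245 0.284] [-0.842  0.469  0.157] 1.0 5.65
grab [0.558 0.245 0.283] [ 4.774 -1.901 -0.635] 0.172 6.2917
0.1 [0.567 0.241 0.283] [-0.97   0.295  4.224] 0.172 6.625
0.2 [0.577 0.237 0.281] [-0.845 -1.377  3.967] 0.175 6.9583
0.3 [0.587 0.233 0.278] [ 0.179 -2.26   3.621] 0.17 7.2917
```

View pics/s2.png

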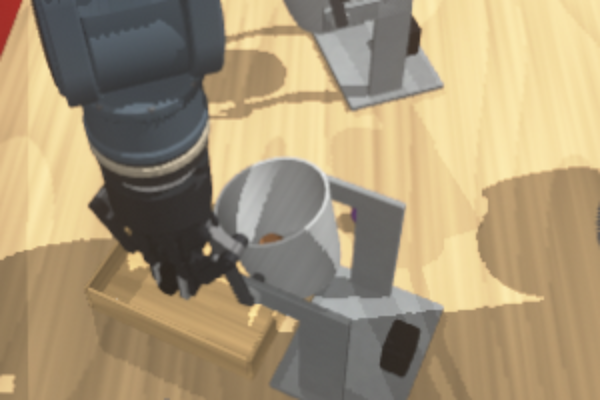

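The drum tilts with the gripper (rim at (275,215) is leaning forward) and forces are low. I continue to 2.2 rad, stopping if the force rises.

```bash
python3 - <<'E'
from h import *
np.set_printoptions(precision=2,suppress=True)
for th in np.append(np.arange(.45,2.2,.15),2.2):
    bot.servo_line(tcp(th),vel=.08); f=sensors.read_ft_force(); e=sensors.read_tool_pos()-tcp(th)
    print(round(th,2),f,e*1000,round(sensors.read_gripper_width(),3))
    if np.linalg.norm(f)>25: print('STOP');break
bot.dwell(1.0); print(sensors.read_clock())
a,_=vision.capture("scene");b,_=vision.capture("side")
cv2.imwrite("pics/s3.png",np.hstack([cv2.resize(a[190:350,250:450],None,fx=2,fy=2),cv2.resize(b[200:360,180:380],None,fx=2,fy=2)])[:,:,::-1])
E
```

```text
0.45 [-0.74  0.21 -0.51] [-0.03 -0.17 -0.67] 0.168
0.6 [-1.03 -0.45 -0.21] [-0.06 -0.16 -0.3 ] 0.173
0.75 [-0.23 -2.23  1.21] [ 0.06 -0.1  -0.04] 0.169
0.9 [ 1.26 -2.86 -1.3 ] [ 0.37 -0.07 -0.14] 0.172
1.05 [ 1.28 -1.03 -0.76] [ 0.07 -0.03 -0.22] 0.172
1.2 [ 0.26 -1.89 -1.58] [-0.   -0.04 -0.17] 0.177
1.35 [ 1.51 -1.88  0.85] [ 0.12 -0.12  0.23] 0.173
1.5 [ 3.61 -3.43  0.37] [ 0.65 -0.3   0.3 ] 0.172
1.65 [ 6.83 -5.37  0.19] [ 1.43 -0.62  0.43] 0.173
1.8 [12.56 -7.1  -3.5 ] [ 2.57 -1.07  0.36] 0.168
1.95 [18.65 -9.79 -7.92] [ 4.   -1.57  0.32] 0.173
2.1 [ 26.96 -11.42 -14.16] [ 5.73 -2.17  0.04] 0.173
STOP
12.6417
```

View pics/s3.png

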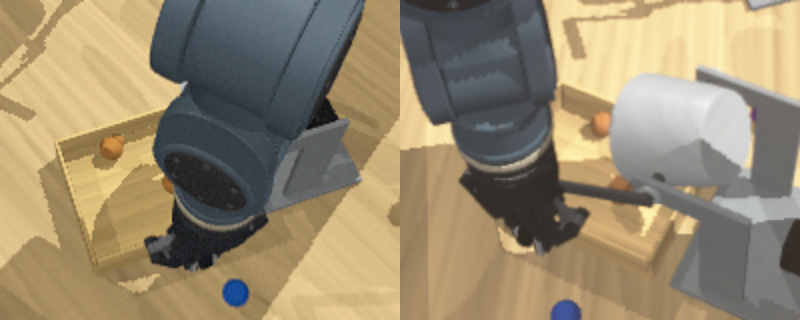

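The drum is tipped, at roughly 2 rad. Two orange knobs appear in the tray: left panel (112,147) and (168,183), right panel (600,123) and (620,185). The rising force is purely radial, which means the bar crept up in the pads, so the drum lags the command. I check the knob positions and the bar before deciding.

```bash
cat >> h.py <<'E'
TR=np.array([.6016,.0806,0])
def knobs(name):
    p,d=vision.capture(name);X=cloud(p,d,vision.camera_info(name));h=cv2.cvtColor(p,cv2.COLOR_RGB2HSV)
    m=((h[...,0]<13)&(h[...,1]>140)&(h[...,2]>70)&(d>0)&(abs(X[...,0]-.57)<.2)&(abs(X[...,1]-.1)<.2)).astype(np.uint8)
    n,l,s,c=cv2.connectedComponentsWithStats(m)
    for k in range(1,n):
        if s[k,4]>15:
            x=np.median(X[l==k],0); print(name,c[k].round(),s[k,4],'world',x.round(3),'in tray frame',round((x-TR)@XH,3),round((x-TR)@YH,3))
    return p
E
python3 - <<'E'
from h import *
for n in ("scene","side","wrist"): p=knobs(n)
cv2.imwrite("pics/w4.png",p[:,:,::-1]); print(sensors.read_ft_force())
E
```

```text
wrist [360.   6.] 16 world [0.583 0.105 0.037] in tray frame -0.027 0.016
wrist [368.  12.] 33 world [0.578 0.109 0.03 ] in tray frame -0.032 0.017
wrist [379.   9.] 20 world [0.571 0.109 0.025] in tray frame -0.039 0.014
wrist [343.  14.] 17 world [0.591 0.104 0.027] in tray frame -0.019 0.017
wrist [376.  15.] 16 world [0.574 0.111 0.024] in tray frame -0.037 0.018
wrist [353.  23.] 78 world [0.587 0.11  0.025] in tray frame -0.025 0.022
[ 25.68436135 -12.01555662 -13.40366319]
```

View pics/w4.png

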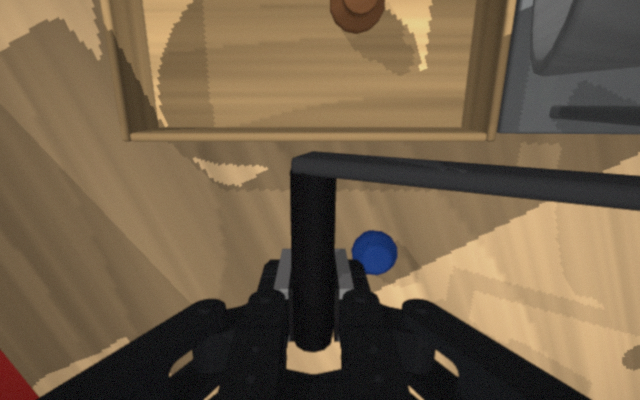

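The wrist view shows one knob in the tray at (357,10) and the bar between the pads at (313,260). My hue mask missed the knobs in the scene and side views, so I read depth there directly, and read the bar height.

```bash
python3 - <<'E'
from h import *
np.set_printoptions(precision=3,suppress=True)
for n,pts in dict(scene=[(306,263),(334,281)],side=[(280,261),(290,292)]).items():
    p,d=vision.capture(n);X=cloud(p,d,vision.camera_info(n))
    for u,v in pts:
        w=X[v-2:v+3,u-2:u+3].reshape(-1,3);x=np.median(w,0);print(n,(u,v),p[v,u],x,'tray',(x-TR)@XH,(x-TR)@YH)
p,d=vision.capture("wrist");X=cloud(p,d,vision.camera_info("wrist"))
for u,v in [(313,200),(313,230),(313,250)]: print('bar top',X[v,u])
print('tool',sensors.read_tool_pos())
E
```

```text
scene (306, 263) [203 145  69] [0.611 0.016 0.034] tray 0.03277690621175858 -0.055975113196027
scene (334, 281) [158 103  46] [0.59  0.101 0.028] tray -0.01870059265472984 0.014360046689864544
side (280, 261) [225 156 100] [0.612 0.016 0.032] tray 0.03390032951517317 -0.056212061920684224
side (290, 292) [160 112  73] [0.579 0.101 0.037] tray -0.029067124856853782 0.010364987723478115
bar top [0.633 0.168 0.133]
bar top [0.637 0.177 0.133]
bar top [0.64  0.184 0.133]
tool [0.65  0.207 0.118]
```

Both knobs are in the tray: z is about 0.03, at tray-frame (0.033,-0.056) and (-0.02,0.014), and the two views agree. The bar axis sits at z 0.125, 10 mm up in the pads, so the drum is at about 1.99 rad. I return it along the arc, allowing for the creep.

```bash
python3 - <<'E'
from h import *
np.set_printoptions(precision=2,suppress=True)
for th in [1.99,1.85,1.7,1.55,1.4,1.25,1.1,.95,.8,.65,.5,.35,.2,.1,0,-.03]:
    s=.010*np.clip((th-1.2)/.79,0,1)
    g=tcp(th)-s*Z; bot.servo_line(g,vel=.08); f=sensors.read_ft_force()
    print(th,f,'rad',(f@(np.sin(th)*XH+np.cos(th)*Z)).round(1),(sensors.read_tool_pos()-g)*1000)
    if np.linalg.norm(f)>28: print('STOP');break
print(sensors.read_clock())
p,d=vision.capture("wrist");X=cloud(p,d,vision.camera_info("wrist"))
print('bar top',X[200,313],X[230,313],X[250,313],'tool',sensors.read_tool_pos())
E
```

```text
1.99 [ 7.63 -4.91 -3.88] rad 9.7 [ 1.09 -0.4  -0.06]
1.85 [ 6.64 -6.41 -1.77] rad 8.7 [ 1.55 -0.65  0.72]
1.7 [ 7.38 -6.26 -1.27] rad 9.3 [ 1.44 -0.63  0.81]
1.55 [ 5.98 -5.49  1.6 ] rad 7.6 [ 1.11 -0.46  1.16]
1.4 [ 3.47 -5.5   1.44] rad 5.5 [ 0.59 -0.28  0.82]
1.25 [ 0.48 -4.63  3.1 ] rad 3.1 [-0.04  0.    0.49]
1.1 [ 0.35 -3.39  2.09] rad 2.4 [-0.08  0.04 -0.28]
0.95 [ 0.02 -3.38  4.21] rad 3.5 [-0.01  0.08  0.08]
0.8 [ 2.06 -3.72  4.69] rad 5.6 [0.39 0.01 0.18]
0.65 [ 3.8  -4.79  8.47] rad 10.0 [ 0.79 -0.07  0.59]
0.5 [ 3.3  -5.65 12.11] rad 13.1 [ 1.14 -0.06  1.44]
0.35 [ 4.08 -5.43 15.22] rad 16.3 [ 1.62 -0.17  2.12]
0.2 [ 2.74 -2.91 14.94] rad 15.4 [0.92 0.31 1.77]
0.1 [ 0.39 -1.81 12.5 ] rad 12.5 [0.63 0.52 1.37]
0 [ 6.17 -3.73 10.06] rad 10.1 [1.47 0.32 1.15]
-0.03 [18.4  -9.53  6.18] rad 5.6 [ 4.28 -0.85  1.23]
18.5167
bar top [0.54 0.21 0.29] [0.55 0.22 0.29] [0.55 0.23 0.29] tool [0.56 0.25 0.28]
```

The drum is on its stop, with 18 N of backward push. I ease off, release and retreat, then check.

```bash
python3 - <<'E'
from h import *
np.set_printoptions(precision=4,suppress=True)
bot.servo_line(tcp(-.012),vel=.05); print(sensors.read_ft_force())
bot.ungrasp(); print(sensors.read_ft_force(),sensors.read_gripper_width())
bot.servo_line(tcp(0)+.17*Z,vel=.15)
p,d=vision.capture("wrist");X=cloud(p,d,vision.camera_info("wrist"))
bl=(p.max(2)<60)&(d>0)&(X[...,2]>.265)&(X[...,2]<.3); print('bar',*line(X[bl]))
w=p
q=tcp(0)+.2*Z; bot.goto([.40,.33,.45],quat(-1)); bot.dwell(.5)
for n in ("scene","side"):
    p,d=vision.capture(n);X=cloud(p,d,vision.camera_info(n))
    U=(slice(190,280),slice(335,410)) if n=="scene" else (slice(220,300),slice(285,360))
    r=X[U].reshape(-1,3);c=p[U].reshape(-1,3).astype(int);r=r[(r[:,2]>.212)&(r[:,2]<.235)&(np.ptp(c,axis=1)<25)&(c.min(1)>90)&(d[U].ravel()>0)]
    r0=np.load(n+".npz");X0=cloud(r0['p'],r0['d'],vision.camera_info(n))
    dd=np.abs(d-r0['d'])[U]; print(n,'rim pts',len(r),'depth diff vs start median',np.median(dd),'p90',np.percentile(dd,90))
    if n=="scene": a=p
    else: b=p
print(sensors.read_clock(),sensors.read_ft_force())
cv2.imwrite("pics/s5.png",np.hstack([cv2.resize(a[190:340,260:460],None,fx=2,fy=2),cv2.resize(b[200:350,190:390],None,fx=2,fy=2)])[:,:,::-1])
E
```

```text
[11.0194 -4.3099  9.3084]
[-0.0963 -0.1561  0.136 ] 0.9994917965775093
bar [0.5489 0.2235 0.2868] [0.3857 0.9222 0.0272] [0.5363 0.1933 0.2859] [0.5638 0.2591 0.2879]
scene rim pts 406 depth diff vs start median 0.0018020868 p90 0.0049708104
side rim pts 401 depth diff vs start median 0.0018967986 p90 0.38740575
22.175 [ 0.0218  0.5001 -0.6964]
```

View pics/s5.png

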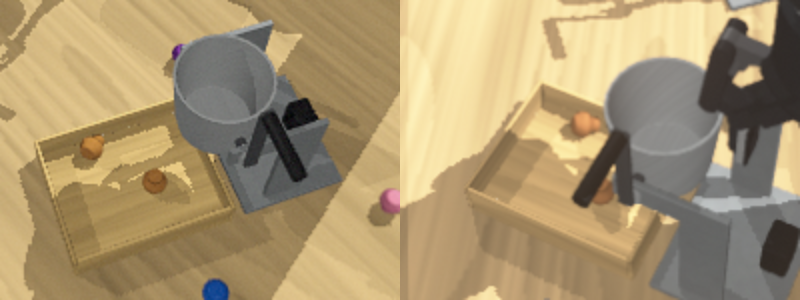

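Both knobs rest in the tray: left panel (92,147) and (155,181). The drum is empty and upright, with the bar back within 0.3 mm of its starting measurement, and the gripper is clear. I'm handing in.

```bash
python3 -c "
from plant import bot,sensors
bot.close_job();print(sensors.read_clock())"
```

```text
the job is handed in; nothing more can be done
the job is handed in; nothing more can be done
```

I tipped the drum by its handle until both knobs fell into the tray, stood it back on its stop, let go and moved clear. I handed in at about 22 s of the 54 s allowed.

**Last checks**
- Both knobs lie in the tray. Their depth readings of about 30 mm above the bench agreed in two views, and the last picture shows both there and the drum empty.
- The handle bar is back within about 0.3 mm of where it started, so the drum is upright.
- After I opened the gripper, the wrist force was about 0.

**What did not go as planned**
- **Tilt:** I aimed for 2.2 rad but the drum reached only about 1.99 rad. The round bar crept about 10 mm up between the pads while tipping, and the wrist force rose to about 32 N. I stopped there because both knobs were already in the tray.
- **Colour mask:** it missed the knobs in the scene and side views, so I confirmed them from depth readings at their pixels.
- **Final comparison:** the side camera's depth check against the start was partly spoiled because the arm was in its view. The wrist and scene checks were clear.

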